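# Open the push-and-turn cap of the disc cleaner bottle

## Task

Open the square cleaner bottle: push its wide safety cap down and, keeping it pushed, turn it anticlockwise (seen from above) until it is free, then lift it straight up. Finish while still holding the cap in the gripper, level and still, about 10 cm up and right over the open mouth so that drips fall back in; the square bottle must stay standing in its stand, and the round bottle, tape roll, cassette, brush and marker near it must be left alone.

Things in the scene. Friction and masses are not known exactly. Their poses are not given: they have to be found in the camera images.
- cap_center (a point): Centre (half-way up) of the black ribbed safety cap on the square bottle: round, 50 mm across (51 over ribs), 25 mm tall, 40 g, z up along its axis. Pressed down over 4 mm (best 5 to 6.5) and kept so, it turns anticlockwise from above: free to lift from 38 degrees on, 60 to 70 best, stop at about 82. It will not turn clockwise. One grasp across it from above, at any yaw, is enough.
- liner (a joint): Spring travel inside the cap, m: 0 at rest on the locked bottle, grows as the cap is pressed, 0.0065 when bottomed, -0.0025 when the cap is off. The spring pushes the cap up with about 5.5 N at 0 and 12 N at 0.0065. Unpressed, the cap neither turns nor lifts: three lugs lock it, and pulling would raise the bottle.
- jug_mouth (a point): Centre of the open top of the square white bottle's neck (28 mm across, inside the cap at first), 152 mm above its underside; cap_center starts 0.5 mm above it. z up, x and y square to the sides. Body 76 mm square, 105 mm tall, sloping shoulder to 118 mm; bare neck from there to the cap's lower edge at 140 mm. About 0.7 kg, loose in its stand with 1.5 mm play, which keeps it from turning.
- flask: Round white bottle, 66 mm diameter and 165 mm tall, with a plain narrower black lid, loose in the other stand of the same kind; origin at the centre of its underside. Not to be touched.
- stand_a: Fixed open-topped steel stand, 89 mm square and 35 mm tall, walls and floor 5 mm, holding the square bottle; origin at the centre of its underside, on the table; z up.
- tape_roll: Loose paper tape roll lying flat, 88 mm diameter, 24 mm tall, a bystander near the bottles; origin at the centre of its underside.
- cassette: Loose black video cassette with a paper label lying flat, 187 by 103 by 25 mm, between the bottles, a bystander; origin at the centre of its underside.
- dust_brush: Loose flat brush with a wooden handle, lying flat on the table, about 200 mm long, a bystander; origin near its middle.
- marker: Loose marker pen lying flat, 140 mm long, a bystander; origin near its middle, on the table.
Not all that is in view belongs to the job. What is shaped like the stand_a but green or turquoise is not meant.

How it is judged:
On the way, in this order (a step that is already met when the one before it is completed fails the run):
1. the cap is pressed down against its spring (z of cap_center in the frame of jug_mouth below -0.0025 m and horizontal distance between cap_center and jug_mouth below 0.006 m), for 0.05 s.
2. the cap is turned out of its lock while on the neck (angle between the x axis of cap_center and the x axis of jug_mouth, either way round above 0.4 rad and z of cap_center in the frame of jug_mouth below 0.01 m and horizontal distance between cap_center and jug_mouth below 0.006 m), for 0.05 s.
At the end, for the whole second after the job is handed in: Fingers hold the cap, off the bottle and still (<0.03 m/s), its centre 60-150 mm above the mouth, within 20 mm sideways, tilt <0.2 rad; the square bottle is upright (0.06 rad) and within 5 mm of the bottom of its stand; the round bottle moved <10 mm and is upright (0.1 rad) (z of cap_center in the frame of jug_mouth between 0.06 and 0.15 m and horizontal distance between cap_center and jug_mouth below 0.02 m and angle between cap_center's own z axis and vertical below 0.2 rad and contact force between the fingers and cap above 1 N and contact force between cap and jug below 0.1 N and linear speed of cap below 0.03 m/s and angle between jug_mouth's own z axis and vertical below 0.06 rad and z of jug_mouth in the frame of stand_a below 0.162 m and horizontal distance between jug_mouth and stand_a below 0.01 m and distance of flask from where it was at the start of the episode below 0.01 m and angle between flask's own z axis and vertical below 0.1 rad); the arm keeps its last pose, push and grip.
It fails at once if the square bottle is lifted out of its stand with the cap (z of jug_mouth in the frame of stand_a above 0.177 m).
It fails at once if the round bottle is touched or shifted (distance of flask from where it was at the start of the episode above 0.015 m or contact force between the fingers and flask above 2 N).
It fails at once if a bystander is disturbed (distance of any of tape_roll, cassette, dust_brush, marker from where it was at the start of the episode above 0.03 m).
It also fails if it takes over 32 s, if anything falls off the work surface, if the arm or the gripper's body presses on something with over 40 N, if the wrist force passes 120 N, or if a joint passes its speed limit or range.

## Robot

A 6-joint arm with a two-finger parallel gripper is mounted at the origin on the work surface. World frame = base frame: x ahead of the robot, y to its left, z up, the work surface at z = 0. Lengths are in m, angles in rad, forces in N, time in s.
With the tool pointing down it reaches from about 0.35 to 0.975 m from the base axis. Payload 4.9 kg.
Tool frame: the origin (TCP) lies midway between the tips of the shut fingers; the grasp point (between the pads) lies 19 mm behind it; z points along the fingers, y is the direction in which the jaws open and shut (so a half turn about z gives the same grasp; the last joint's range is limited). The gripper opens to 85 mm and grips with 20 to 120 N. Pads are 22 mm wide; open, the fingers measure 114 mm over their backs; the gripper's body (76 mm by 85 mm) begins 54 mm behind the grasp point. The pads swing forward as they close: fully open they stand 13 mm farther back than shut.
Start: joints at [-1.366, 0.053, 1.613, -0, 1.476, -0.119], TCP at [0.199, -0.593, 0.231] pointing down, gripper open.
Joint ranges: [-3.01, 3.01], [-1.01, 2.22], [0.06, 2.58], [-1.02, 4.17], [0.09, 2.62], [-3.14, 3.14]. Speed limits (rad/s): [2.57, 2.57, 3.14, 3.14, 3.14, 3.14].

## Interface

Orientations are given as a unit quaternion [w, x, y, z].
In Python, from plant import state, grab_frame, camera_params, job_done, boxes_of gives the robot as it stands.
- The arm moves only by the tool step_arm, never from a script. Its argument "steps" is a list of rows, each a list of 4 numbers: the shift along the tool's x, y, z in mm, then the turn about the tool's z in degrees. A call has 1 to 8 rows; each row shifts and turns the pose as measured when the row begins, along the tool's axes as they then stand; what a row does not reach is not made up. A row lasts 1/10 s, in which the tool goes at most 50 mm and 8.59 degrees, less where a joint would pass 70% of its speed; a pose out of reach is approached as far as the arm can. A call is refused whole if a number of a shift passes 50 or a number of a turn 8.59, either way. A call with a gripper value outside its range is refused whole. "claw" is the opening in per cent of the stroke, from 0 (shut) to 100 (fully open), set as the call begins (left out, the last holds). The fingers move at their own pace and stop on an object; the grip force is fixed at half the most. Time passes only in rows, so rows that do not move let the fingers close. It gives the time, the measured TCP pose, the force and the opening at its end, in the units of the state.
- state(): the state, without advancing time (a new reading comes with each control period).
- grab_frame(name): name is "side" or "top" or "wrist"; returns (picture, depth): 400x640x3 uint8, red, green, blue; 400x640 float32, m along the optical axis (not along the pixel's ray), 0 where there is no reading.
- camera_params(name): a dict with "mtx" (3x3 intrinsics, pixels), "extrinsics" (4x4, takes a point from camera to world coordinates); the wrist camera has in their place "T_tool_cam" (4x4, takes a point from camera to tool coordinates, whose origin is the TCP and whose axes are the flange's). Camera axes: x right, y down, z forward; pixel columns grow to the right and rows downward; lengths in m; the calibration is good to about 2 mm. The wrist camera is an equidistant fisheye: a pixel r from the principal point sees the ray r / f radians off the axis. A picture is of the moment at which its call begins: read the wrist's pose just before it. camera_params takes no time and is no camera call.
- job_done(): hands the job in, once; it reports no verdict.
Trained networks look in the newest picture that a camera, given by its name, has taken for a name from the list of things; names that differ only in an ending like _2 or _b are one class to them, and where a whole thing is asked for, a point or a joint stands for the part that bears it (a point fixed in the world has none). Each returns a list of dicts, best first, with "p" (0 to 1); they miss things now and then, are a little off and sometimes report something else, mostly with a low value. They report only what shows in the picture. A call takes as long as a camera call. They do not tell look-alikes from the thing itself.
- boxes_of(camera, label): "box" ([left, top, width, height] in pixels, round what is visible of it).
The state is a dict: "time": time; "joint_pos": joint angles; "joint_vel": joint speeds; "joint_efforts": joint torques, N m; "tool_pos": TCP position; "tool_rot": TCP orientation; "contact_force": force on the tool from outside, world axes, zero at the start; "ft_torque": the same for the moment, N m; "gripper_width": opening from 0.0 (shut) to 1.0 (fully open).
Only numpy, scipy, OpenCV 4.12 (cv2) and the standard library are available. Lean on these libraries where they do the work, as an engineer would, in place of code of your own. Each camera call takes 0.05 s, during which the arm holds its last target. There are 200 camera calls.

## Working session

There is one attempt and no reset: what is moved stays moved. The work goes in short steps, Python scripts to look and compute and a tool call to move; the robot and the scene stay as the last step left them, time stands still between calls to the robot, and variables do not carry over. Pictures are saved under pics/ and viewed, about 8 in all and at most 12, crops included, and the job is handed in when it is done.

Besides the shell and the picture viewer there is one more tool, called after "Emit:" in YAML: its name, and indented under it one key for each argument. step_arm: Moves the arm, as the interface text tells. Its arguments: {"type":"object","properties":{"steps":{"type":"array"},"claw":{"type":"number"}},"required":["steps"]}

```bash
mkdir -p pics
cat > h.py <<'E'
import numpy as np, cv2
from plant import *
def pts(name,d):
    c=camera_params(name);K=np.array(c["mtx"]);T=np.array(c["extrinsics"])
    v,u=np.mgrid[:400,:640];P=np.stack([(u-K[0,2])/K[0,0]*d,(v-K[1,2])/K[1,1]*d,d],-1)
    return P@T[:3,:3].T+T[:3,3]
E
python3 - <<'E'
from h import *
s=state();print(s)
for n in("top","side"):
    im,d=grab_frame(n);cv2.imwrite(f"pics/{n}.png",im[...,::-1]);np.save(n+".npy",d)
    P=pts(n,d)
    for l in("cap_center","stand_a","flask"):
        for b in boxes_of(n,l)[:3]:
            x,y,w,h=map(int,b["box"]);c=P[y+h//2,x+w//2];print(n,l,b,c.round(3))
E
```

```text
{'time': 0.0, 'joint_pos': array([-1.36601500e+00,  5.33644290e-02,  1.61426531e+00, -3.56656288e-06,
        1.47600522e+00, -1.18989699e-01]), 'joint_vel': array([ 8.13247522e-04, -7.34575998e-04, -3.17650732e-04,  1.28767504e-03,
       -6.60793595e-04,  3.35967735e-06]), 'joint_efforts': array([-8.32639271e-04, -3.93689203e+01, -3.70174742e+01, -2.31096192e-04,
        7.30016400e-03, -1.57511363e-05]), 'tool_pos': array([ 0.19872009, -0.59192086,  0.23007546]), 'tool_rot': array([-1.02013389e-03,  9.86924590e-01,  1.61179438e-01, -4.55630713e-05]), 'contact_force': array([-0.42373876,  0.05320046, -0.22625804]), 'ft_torque': array([ 0.01748605, -0.0301753 , -0.00188083]), 'gripper_width': 0.9978882589119707}
top cap_center {'box': [211.0, 195.6, 26.2, 22.9], 'p': 0.88} [0.518 0.219 0.17 ]
top stand_a {'box': [258.4, 246.0, 36.0, 38.2], 'p': 0.86} [0.388 0.131 0.004]
top stand_a {'box': [172.4, 260.7, 45.7, 41.9], 'p': 0.72} [0.357 0.327 0.002]
top stand_a {'box': [210.7, 197.8, 27.5, 23.2], 'p': 0.67} [0.514 0.222 0.169]
top flask {'box': [436.8, 168.3, 37.5, 32.7], 'p': 0.63} [ 0.557 -0.269  0.129]
side cap_center {'box': [242.5, 232.1, 30.3, 29.1], 'p': 0.77} [0.515 0.231 0.17 ]
side stand_a {'box': [311.4, 261.5, 57.8, 52.7], 'p': 0.87} [0.391 0.125 0.005]
side stand_a {'box': [266.4, 335.2, 67.7, 62.7], 'p': 0.77} [0.361 0.317 0.004]
side stand_a {'box': [237.8, 275.4, 56.6, 38.7], 'p': 0.6} [0.486 0.258 0.065]
side flask {'box': [354.5, 117.9, 23.1, 50.4], 'p': 0.87} [ 0.548 -0.261  0.117]
```

View pics/top.png

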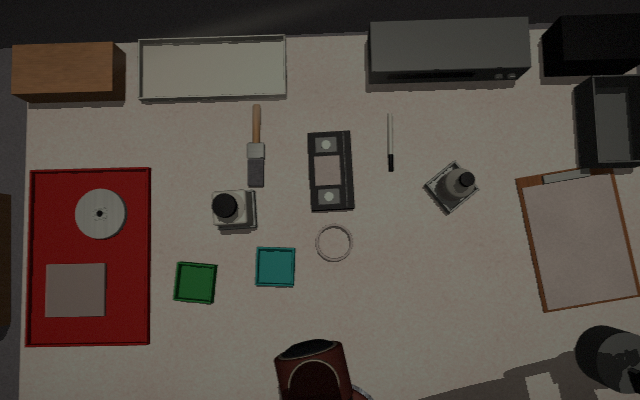

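View pics/side.png

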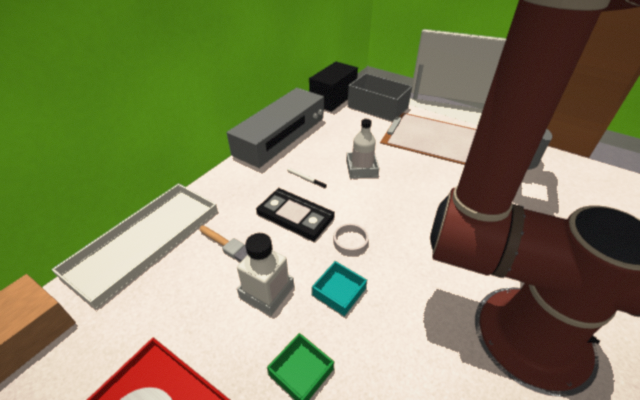

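The top view shows the square bottle's cap at about (225,206), the flask at (460,180), the tape roll at (334,242), the cassette at (331,170), the brush at (256,150) and the marker at (391,140). The side view confirms the cap at (258,246) on the square bottle, with a clear approach above it.

Run:
```python
from h import *
from scipy.spatial.transform import Rotation as R
for n in("top","side"):
    P=pts(n,np.load(n+".npy"));m=(abs(P[...,2]-.170)<.005)&(np.hypot(P[...,0]-.52,P[...,1]-.225)<.06)
    q=P[m];print(n,len(q),q.min(0),q.max(0),q.mean(0));c,r=cv2.minEnclosingCircle(q[:,:2].astype(np.float32));print(c,r)
s=state();q=s["tool_rot"];M=R.from_quat([*q[1:],q[0]]).as_matrix();print(M.round(3))
print((M.T@(np.array([.518,.225,.25])-s["tool_pos"])*1000).round(1))
```

```text
top 446 [0.4956709  0.19614121 0.16500945] [0.54587785 0.24692143 0.17473796] [0.52080392 0.22146286 0.16939449]
(0.5211716294288635, 0.2215721160173416) 0.02576311305165291
side 440 [0.49508027 0.19826284 0.16502548] [0.54537998 0.24782392 0.1724979 ] [0.51880687 0.22421701 0.1693932 ]
(0.5201691389083862, 0.2230055332183838) 0.025934631004929543
[[ 0.948  0.318 -0.   ]
 [ 0.318 -0.948  0.   ]
 [ 0.    -0.    -1.   ]]
[ 562.6 -673.4  -18.6]
```

Emit:
step_arm:
  steps:
    - [20,-24,-10,0]
    - [32,-38,-10,0]
    - [32,-38,0,0]
    - [32,-38,0,0]
    - [32,-38,0,0]
    - [32,-38,0,0]
    - [32,-38,0,0]
    - [32,-38,0,0]
  claw: 100

```text
time: 1.2
tool_pos: [0.3384, -0.2382, 0.2518]
tool_rot: [0.001, 0.988, 0.155, 0.001]
contact_force: [1.0, -0.6, 0.2]
gripper_width: 1.0
```

Emit:
step_arm:
  steps:
    - [32,-38,0,0]
    - [32,-38,0,0]
    - [32,-38,0,0]
    - [32,-38,0,0]
    - [32,-38,0,0]
    - [32,-38,0,0]

```text
time: 1.8
tool_pos: [0.45, 0.0407, 0.2542]
tool_rot: [0.004, 0.988, 0.155, 0.006]
contact_force: [0.5, -1.3, 1.0]
gripper_width: 1.0
```

```bash
cat > go.py <<'E'
from h import *
from scipy.spatial.transform import Rotation as R
import sys
s=state();q=s["tool_rot"];M=R.from_quat([*q[1:],q[0]]).as_matrix();print(s["time"],s["tool_pos"].round(4),s["joint_pos"].round(2),s["contact_force"].round(1),s["gripper_width"]);print(M.round(3))
print((M.T@(np.array(list(map(float,sys.argv[1:])))-s["tool_pos"])*1000).round(1))
E
python3 go.py .5205 .2222 .24
```

```text
1.8 [0.45   0.0407 0.2542] [-0.07 -0.4   1.98 -0.    1.56  1.19] [ 0.5 -1.3  1. ] 0.9996329047569213
[[ 0.952  0.306  0.013]
 [ 0.306 -0.952 -0.005]
 [ 0.011  0.009 -1.   ]]
[ 122.4 -151.4   14.1]
```

Emit:
step_arm:
  steps:
    - [30,-37,0,0]
    - [30,-37,0,0]
    - [30,-37,0,0]
    - [20,-25,0,0]
    - [5,-7,0,0]
    - [0,0,0,0]

```text
time: 2.4
tool_pos: [0.5175, 0.2257, 0.2549]
tool_rot: [0.004, 0.987, 0.159, 0.007]
contact_force: [0.2, -0.2, 0.3]
gripper_width: 1.001
```

```bash
python3 go.py .5205 .2222 .20
python3 - <<'E'
from h import *
from scipy.spatial.transform import Rotation as R
s=state();q=s["tool_rot"];M=R.from_quat([*q[1:],q[0]]).as_matrix()
im,d=grab_frame("wrist");cv2.imwrite("pics/w1.png",im[...,::-1])
c=camera_params("wrist");K=np.array(c["mtx"]);T=np.array(c["T_tool_cam"]);print(K,T.round(3))
v,u=np.mgrid[:400,:640];a=(u-K[0,2])/K[0,0];b=(v-K[1,2])/K[1,1];r=np.hypot(a,b)+1e-9
ok=r<1.45;t=np.tan(np.minimum(r,1.45))/r
P=np.stack([a*t*d,b*t*d,d],-1)@T[:3,:3].T+T[:3,3];P=P@M.T+s["tool_pos"]
m=ok&(d>0)&(abs(P[...,2]-.170)<.006)&(np.hypot(P[...,0]-.52,P[...,1]-.2222)<.05)
p=P[m];print(len(p),p.mean(0),cv2.minEnclosingCircle(p[:,:2].astype(np.float32)))
for b in boxes_of("wrist","cap_center")[:2]:print(b)
E
```

```text
2.4 [0.5175 0.2257 0.2549] [ 0.28 -0.11  1.74 -0.01  1.5   1.54] [ 0.2 -0.2  0.3] 1.0009087416133753
[[ 0.949  0.315  0.016]
 [ 0.315 -0.949 -0.005]
 [ 0.013  0.01  -1.   ]]
[ 1.   3.8 54.9]
[[309.70691629   0.         319.58874308]
 [  0.         309.70691629 195.48601219]
 [  0.           0.           1.        ]] [[ 0.    -0.964 -0.267  0.068]
 [ 1.     0.    -0.     0.001]
 [ 0.    -0.267  0.964 -0.142]
 [ 0.     0.     0.     1.   ]]
3210 [0.52272806 0.22223236 0.16934716] ((0.5222564935684204, 0.22186854481697083), 0.02562432736158371)
{'box': [289.3, 161.2, 67.8, 68.9], 'p': 0.57}
```

View pics/w1.png

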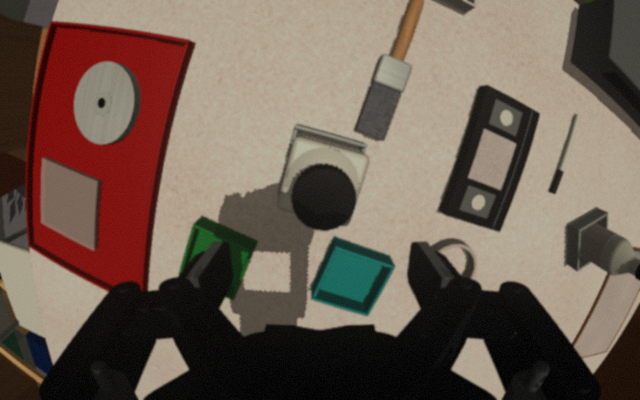

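The wrist view shows the cap at (322,196) between the open fingers, clear on both sides. Going down.

Emit:
step_arm:
  steps:
    - [2,4,20,0]
    - [0,0,30,0]
    - [0,0,30,0]
    - [0,0,20,0]
    - [0,0,8,0]
    - [0,0,0,0]

```text
time: 3.1
tool_pos: [0.5232, 0.211, 0.1475]
tool_rot: [0.005, 0.988, 0.152, 0.011]
contact_force: [0.3, -0.3, 0.1]
gripper_width: 0.997
```

```bash
python3 go.py .521 .222 .140
```

```text
3.1 [0.5232 0.211  0.1475] [ 0.26 -0.04  1.85 -0.01  1.31  1.53] [ 0.3 -0.3  0.1] 0.9970054982796945
[[ 0.953  0.301  0.023]
 [ 0.302 -0.953 -0.006]
 [ 0.02   0.013 -1.   ]]
[  1.1 -11.2   7.4]
```

Emit:
step_arm:
  steps:
    - [1,-6,3,0]
    - [0,-5,4,0]
    - [0,0,0,0]
    - [0,0,0,0]

```text
time: 3.5
tool_pos: [0.523, 0.2223, 0.1444]
tool_rot: [0.004, 0.988, 0.152, 0.014]
contact_force: [-0.2, 0.9, 0.4]
gripper_width: 0.998
```

```bash
python3 go.py .521 .222 .140
```

```text
3.5 [0.523  0.2223 0.1444] [ 0.28 -0.03  1.84 -0.01  1.3   1.55] [-0.2  0.9  0.4] 0.99770588079456
[[ 0.954  0.3    0.029]
 [ 0.3   -0.954 -0.005]
 [ 0.026  0.013 -1.   ]]
[-2.1 -0.4  4.4]
```

Emit:
step_arm:
  steps:
    - [-2,0,5,0]
    - [0,0,0,0]

```text
time: 3.7
tool_pos: [0.5217, 0.2221, 0.1402]
tool_rot: [0.004, 0.988, 0.152, 0.015]
contact_force: [0.8, -0.6, -0.5]
gripper_width: 0.999
```

Emit:
step_arm:
  steps:
    - [0,0,0,0]
    - [0,0,0,0]
    - [0,0,0,0]
    - [0,0,0,0]
    - [0,0,0,0]
  claw: 0

```text
time: 4.2
tool_pos: [0.5217, 0.2224, 0.1407]
tool_rot: [0.004, 0.988, 0.152, 0.015]
contact_force: [0.3, -0.0, 0.1]
gripper_width: 0.564
```

```bash
python3 go.py .521 .222 .135
```

```text
4.2 [0.5217 0.2224 0.1407] [ 0.28 -0.03  1.85 -0.01  1.29  1.55] [ 0.3 -0.   0.1] 0.5641667112580532
[[ 0.953  0.3    0.031]
 [ 0.301 -0.954 -0.003]
 [ 0.029  0.012 -1.   ]]
[-0.9  0.1  5.7]
```

Emit:
step_arm:
  steps:
    - [0,0,0,0]
    - [0,0,0,0]
    - [0,0,3,0]
    - [0,0,3,0]

```text
time: 4.6
tool_pos: [0.5223, 0.2225, 0.137]
tool_rot: [0.004, 0.988, 0.152, 0.015]
contact_force: [-4.5, -1.7, 9.0]
gripper_width: 0.566
```

```bash
python3 go.py .521 .222 .135; python3 -c "
from h import *
im,d=grab_frame('side');cv2.imwrite('pics/s2.png',cv2.resize(im[170:320,170:370,::-1],None,fx=3,fy=3))"
```

```text
4.6 [0.5223 0.2225 0.137 ] [ 0.28 -0.02  1.85 -0.01  1.28  1.55] [-4.5 -1.7  9. ] 0.5661824277020826
[[ 0.953  0.3    0.032]
 [ 0.301 -0.954 -0.003]
 [ 0.029  0.013 -0.999]]
[-1.4  0.   2. ]
```

View pics/s2.png

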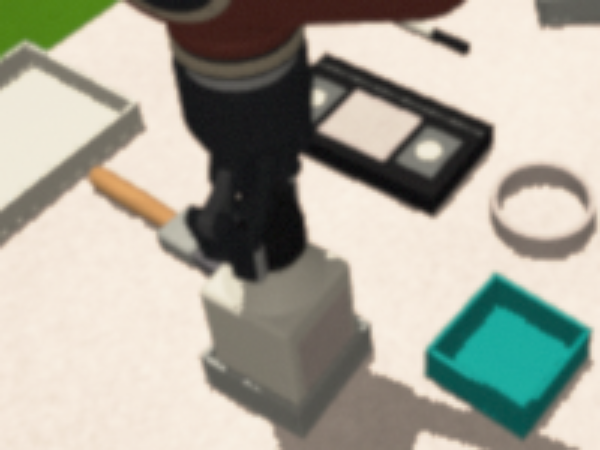

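The fingers grip the cap at about (265,230) in the crop, and 9 N shows it is pressed about 3.7 mm. Pressing a bit more.

Emit:
step_arm:
  steps:
    - [0,0,3,0]
    - [0,0,2,0]
    - [0,0,1,0]

```text
time: 4.95
tool_pos: [0.5238, 0.2226, 0.1369]
tool_rot: [0.004, 0.988, 0.152, 0.017]
contact_force: [-4.9, -1.9, 9.3]
gripper_width: 0.561
```

Emit:
step_arm:
  steps:
    - [-2,0,6,0]
    - [-2,0,5,0]

```text
time: 5.15
tool_pos: [0.5236, 0.2226, 0.1343]
tool_rot: [0.004, 0.988, 0.152, 0.02]
contact_force: [-8.6, -2.2, 25.7]
gripper_width: 0.566
```

Emit:
step_arm:
  steps:
    - [-1,0,3,-5]
    - [0,0,3,-6]
    - [0,0,3,-6]

```text
time: 5.45
tool_pos: [0.5264, 0.2238, 0.1354]
tool_rot: [0.007, 0.953, 0.302, 0.024]
contact_force: [-5.1, 0.2, 13.1]
gripper_width: 0.565
```

```bash
python3 go.py .5215 .222 .1345; python3 -c "
from plant import *;print(state()['ft_torque'])"
```

```text
5.45 [0.5264 0.2238 0.1354] [ 0.28 -0.02  1.86 -0.01  1.26  1.24] [-5.1  0.2 13.1] 0.5650037673376449
[[ 0.817  0.574  0.05 ]
 [ 0.575 -0.818  0.002]
 [ 0.042  0.027 -0.999]]
[-5.1 -1.4  0.7]
[-0.1007894   0.94872993 -0.1101758 ]
```

Emit:
step_arm:
  steps:
    - [-2,-1.5,4,-8]
    - [-1.5,-1.5,4,-8]
    - [-1,-1.5,4,-8]

```text
time: 5.75
tool_pos: [0.5241, 0.2247, 0.1344]
tool_rot: [0.013, 0.866, 0.5, 0.025]
contact_force: [-7.0, -3.5, 18.4]
gripper_width: 0.564
```

```bash
python3 go.py .5215 .222 .1345; python3 -c "
from plant import *;print(state()['ft_torque'])"
```

```text
5.75 [0.5241 0.2247 0.1344] [ 0.28 -0.03  1.87 -0.01  1.25  0.81] [-7.  -3.5 18.4] 0.56426171592326
[[ 0.499  0.865  0.057]
 [ 0.866 -0.5    0.002]
 [ 0.031  0.048 -0.998]]
[-3.6 -0.9 -0.2]
[-0.5433383   1.21238791 -0.15091897]
```

Emit:
step_arm:
  steps:
    - [-1,-1.5,3.5,-8]
    - [-0.5,-1.5,3.5,-8]
    - [0,-1,3,-6]
    - [0,0,2,0]

```text
time: 6.15
tool_pos: [0.5242, 0.2249, 0.1349]
tool_rot: [0.021, 0.748, 0.663, 0.025]
contact_force: [-5.3, -2.2, 6.8]
gripper_width: 0.566
```

```bash
python3 go.py .5215 .222 .1345; python3 -c "
from plant import *;print(state()['ft_torque'])"
```

```text
6.15 [0.5242 0.2249 0.1349] [ 0.28 -0.04  1.87 -0.02  1.25  0.41] [-5.3 -2.2  6.8] 0.5659930558740486
[[ 0.121  0.991  0.066]
 [ 0.993 -0.121  0.002]
 [ 0.01   0.065 -0.998]]
[-3.2 -2.3  0.2]
[-0.13545874  0.84148841 -0.05064857]
```

Turned about 65°. Now a gentle lift, watching the force.

Emit:
step_arm:
  steps:
    - [0,-1,-4,0]
    - [0,0,-4,0]
    - [0,0,-4,0]

```text
time: 6.45
tool_pos: [0.5224, 0.2246, 0.1483]
tool_rot: [0.021, 0.748, 0.663, 0.025]
contact_force: [-0.6, 0.5, -1.5]
gripper_width: 0.563
```

```bash
python3 go.py .521 .222 .24
```

```text
6.45 [0.5224 0.2246 0.1483] [ 0.28 -0.06  1.86 -0.02  1.27  0.41] [-0.6  0.5 -1.5] 0.5631254002165349
[[ 0.121  0.99   0.066]
 [ 0.993 -0.121  0.001]
 [ 0.009  0.065 -0.998]]
[ -1.9   4.9 -91.6]
```

Emit:
step_arm:
  steps:
    - [0,0.5,-10,0]
    - [0,0.6,-12,0]
    - [0,0.8,-15,0]
    - [0,1,-18,0]
    - [0,0.8,-15,0]
    - [0,0.5,-8,0]
    - [0,0,-3,0]
    - [0,0,0,0]

```text
time: 7.25
tool_pos: [0.5219, 0.2241, 0.237]
tool_rot: [0.022, 0.748, 0.662, 0.026]
contact_force: [0.3, -0.5, -0.4]
gripper_width: 0.563
```

```bash
python3 go.py .521 .222 .24; python3 -c "
from h import *
im,d=grab_frame('side');cv2.imwrite('pics/s3.png',cv2.resize(im[150:320,170:370,::-1],None,fx=3,fy=3))
P=pts('side',d);m=(abs(P[...,2]-.155)<.007)&(np.hypot(P[...,0]-.52,P[...,1]-.2222)<.05);print('neck',m.sum(),P[m].min(0),P[m].max(0))"
```

```text
7.25 [0.5219 0.2241 0.237 ] [ 0.28 -0.13  1.78 -0.02  1.42  0.41] [ 0.3 -0.5 -0.4] 0.5627463520650263
[[ 0.121  0.99   0.069]
 [ 0.993 -0.121  0.002]
 [ 0.01   0.068 -0.998]]
[-2.1 -0.4 -3. ]
neck 222 [0.5049325  0.20261542 0.1481331 ] [0.54152064 0.24220278 0.16041811]
```

View pics/s3.png

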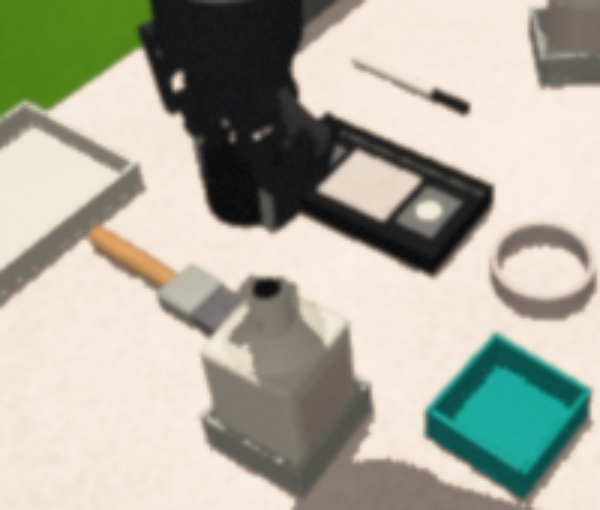

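The bottle stands open with its mouth at (267,290) in the crop. The cap hangs level in the gripper above it, and the bystanders are undisturbed.

Emit:
step_arm:
  steps:
    - [0,0,0,0]
    - [0,0,0,0]
    - [0,0,0,0]

```text
time: 7.6
tool_pos: [0.5206, 0.2237, 0.234]
tool_rot: [0.021, 0.748, 0.663, 0.024]
contact_force: [-1.0, -0.8, -0.7]
gripper_width: 0.562
```

```bash
python3 go.py .521 .222 .24; python3 -c "
from plant import *;print(abs(state()['joint_vel']).max());print(job_done())"
```

```text
7.6 [0.5206 0.2237 0.234 ] [ 0.28 -0.13  1.78 -0.02  1.42  0.41] [-1.  -0.8 -0.7] 0.5616244698599651
[[ 0.121  0.991  0.064]
 [ 0.993 -0.121  0.   ]
 [ 0.008  0.063 -0.998]]
[-1.6  1.  -6. ]
0.0069069227868565775
the job is handed in; nothing more can be done
None
```

The cap is off, and I handed the job in at 7.6 s. `job_done` gives no verdict, so success is judged only from my own checks.

- **What I did:** I gripped the cap from above and pressed it until the spring bottomed (about 6 mm). I kept it pressed while turning it about 65° anticlockwise, then lifted it straight up.
- **Final pose:** The cap is held about 94 mm above the mouth and about 2 mm off to the side. The joints were nearly still (under 0.01 rad/s). It drifted down about 3 mm in the last 0.3 s before I handed it in.
- **Bottle:** During the lift the wrist force was only 1.5 N, so the bottle was not raised. The last picture shows it standing open in its stand.
- **Surroundings:** The tape roll, cassette, brush and marker look unmoved in that picture. The round bottle was mostly outside the crop; the arm didn't go near it after its first pass.
- **Small disagreements:** The tool tilted to about 0.065 rad while pressing, so the cap should be tilted 0.03–0.07 rad, within the 0.2 limit. The tool also crept up to 5 mm sideways during the turn. I steered it back and felt no jam.

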